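# Load a wood coupon under the spring clip of a moisture gauge

## Task

Load the dark wood coupon into the gauge: with one fingertip press and hold the red bar down so that the spring clip opens, and with the bar still held use the other fingertip to push the coupon along its channel, under the clip, right up against the yellow end stop. Then let the bar up so that the clip closes on the coupon, and move clear. Do not pinch or lift the coupon, and leave the other things on the bench where they are.

Things in the scene. Friction and masses are not known exactly. Their poses are not given: they have to be found in the camera images.
- fixture: Coupon gauge, fixed: grey base plate 275 x 125 x 10 mm, raised aluminium channel, blue meter head (50 mm tall) at the far end. Origin on the bench under the channel's centre line; +x is the push direction, z up. Channel floor 30 mm above the bench, x -95 to +115, y -22.5 to +22.5 mm between 6 mm high, 5 mm thick rails. Two hinge posts 12 mm square at y -34, x -84 and +52, tops at z 58 mm.
- home (a point): Where the coupon's centre lies when fully home: x +70, y 0, z 36 mm of the gauge; axes as the gauge's. The coupon's front end then touches the yellow end stop (10 mm high above the channel floor, face at x +105 mm).
- coupon_center (a point): Centre of the dark brown wood coupon, 70 (x, along the channel) x 40 (y) x 12 mm (z), about 30 g, loose in the channel. At the start it lies flat in the channel with its front end short of the clip's jaw.
- clip (a joint): Angle of the clip (rad), hinged along x at y -34, z 50 mm of the gauge. 0: at rest, jaw 4 mm over the channel floor. 0.40: jaw 18 mm over the floor; 0.52: hard limit, jaw 23 mm. The jaw clears the coupon above 0.24 and rests on a coupon beneath it at about 0.23. Springs back when released: 3 N on the bar starts it moving, about 6 N holds it at 0.40, 9 N takes it to the limit.
- jaw_tip (a point): Underside of the steel jaw (22 mm along the channel, 12 mm across, spanning x +65 to +87 and, closed, y 0 to +12 mm of the gauge). It rises as the bar is pressed and blocks the coupon when it is down.
- bar_top (a point): Middle of the top face of the red press bar (the clip's tail), 118 mm along the channel, 24 across, 6 thick, on the channel's -y side; may be pressed anywhere, and a fingertip may slide along it. At rest this point is at x -16, y -66, z 48 mm of the gauge, the face rising outwards by 22 deg; at clip angle 0.40 at y -62, z 36 mm (6 above the channel floor) and level; at the limit z 32 mm.
- spare_coupon: Bystander: pale wood coupon of the same size, 70 x 40 x 12 mm, lying on the bench; origin under its centre.
- tape_measure: Bystander: yellow tape measure lying flat, 66 x 62 x 36 mm; origin under its centre.
- glue_bottle: Bystander: bottle with an orange cap, 56 mm across, 130 mm tall; origin under its centre.
- caliper: Bystander: steel and black digital caliper 200 mm long (x), 68 mm wide, 15 mm thick, lying flat; origin under the beam's middle.
- weight: Bystander: brass weight 38 mm across, 52 mm tall; origin under its centre.
- sanding_block: Bystander: cork sanding block 100 x 60 x 30 mm; origin under its centre.
There are look-alikes about, which are no part of the job. Of the things that look like the part that bears coupon_center, the smallest one is meant.

How it is judged:
On the way, in this order (a step that is already met when the one before it is completed fails the run):
1. the red bar is held down by a finger and the clip stands open (value of joint clip above 0.25 rad and contact force between the fingers and clip_c2 above 0.5 N), for 0.1 s.
2. the coupon has come home against the stop with the red bar still held down by a finger (all of step 1 and x of coupon_center in the frame of home between -0.004 and 0.004 m), for 0.1 s.
At the end, for the whole second after the job is handed in: The coupon lies flat in the channel within 4 mm of the home point along the channel (5 mm across, 3 mm in height), at rest, and the released clip rests on it (clip angle 0.17 to 0.29 rad) (x of coupon_center in the frame of home between -0.004 and 0.004 m and y of coupon_center in the frame of home between -0.005 and 0.005 m and z of coupon_center in the frame of home between -0.003 and 0.003 m and value of joint clip between 0.17 and 0.29 rad and linear speed of coupon below 0.01 m/s); the robot touches nothing.
It fails at once if the coupon is lifted or tipped up (8 mm or 0.3 rad) (z of coupon_center in the frame of home above 0.008 m or angle between coupon_center's own z axis and vertical above 0.3 rad).
It fails at once if a bystander is moved by more than 15 mm (distance of any of spare_coupon, tape_measure, glue_bottle, caliper, weight, sanding_block from where it was at the start of the episode above 0.015 m).
It also fails if it takes over 40 s, if anything falls off the work surface, if the arm or the gripper's body presses on something with over 40 N, if the wrist force passes 120 N, or if a joint passes its speed limit or range.

## Robot

A 7-joint arm with a two-finger parallel gripper is mounted at the origin on the work surface. World frame = base frame: x ahead of the robot, y to its left, z up, the work surface at z = 0. Lengths are in m, angles in rad, forces in N, time in s.
With the tool pointing down it reaches from about 0.4 to 0.85 m from the base axis. Payload 10.4 kg.
Tool frame: the origin (TCP) lies midway between the tips of the shut fingers; the grasp point (between the pads) lies 19 mm behind it (manip.pinch_z is the distance from the TCP to the grasp point, in m); y points along the fingers, x is the direction in which the jaws open and shut, and the axes are right-handed (so a half turn about y gives the same grasp; the last joint's range is limited). The gripper opens to 85 mm and grips with 20 to 120 N. Pads are 22 mm wide; open, the fingers measure 114 mm over their backs; the gripper's body (76 mm by 85 mm) begins 54 mm behind the grasp point. The pads swing forward as they close: fully open they stand 13 mm farther back than shut.
Start: joints at [-1.354, 0.332, -0.065, 1.46, 0.022, 1.35, -0.088], TCP at [0.148, 0.607, 0.231] pointing down, gripper open.
Joint ranges: [-2.6, 2.6], [-0.5, 2.12], [-1.47, 1.34], [0.16, 2.42], [-1.27, 4.41], [0.06, 2.06], [-2.6, 2.6]. Speed limits (rad/s): [2.22, 2.22, 2.79, 2.79, 3.14, 3.14, 3.14].

## Interface

Orientations are given as a unit quaternion [x, y, z, w].
In Python, from workcell import manip gives the robot as it stands.
- The arm moves only by the shell command python3 -m pendant 'ROWS' [OPENING] [FORCE]. ROWS is a JSON object of lists of equal length, an entry for each row: "offset": the shift along the tool's x, y, z scaled (see below), a list of three; "turn": the turn, a rotation vector about the tool's x, y, z scaled (see below), a list of three. A call has 1 to 12 rows; each row is the pose to reach, as a shift and turn from the pose measured when the call began, along the tool's axes at that moment; what a row does not reach only later rows make up. The controller multiplies each number of a shift by 200 mm and each number of a turn by 45 degrees. A row lasts 1/8 s, in which the tool goes at most 62.5 mm and 10.7 degrees, less where a joint would pass 70% of its speed; a pose out of reach is approached as far as the arm can. A call with a number of a shift or a turn outside -1 to 1 is refused whole. A call with a gripper value outside its range is refused whole. OPENING is the opening in per cent of the stroke, from 0 (shut) to 100 (fully open), set as the call begins (- or left out, the last holds). The fingers move at their own pace and stop on an object; FORCE is the grip in N (left out, the last holds). Time passes only in rows, so rows that repeat a pose let the fingers close. It gives the time, the measured TCP pose, the force and the opening at its end, in the units of the state.
- manip.get_obs(): the state, without advancing time (a new reading comes with each control period).
- manip.camera(name): name is "side" or "top" or "wrist"; returns (picture, depth): 480x640x3 uint8, red, green, blue; 480x640 float32, m along the optical axis (not along the pixel's ray), 0 where there is no reading.
- manip.camera_model(name): a dict with "intrinsics" (3x3 intrinsics, pixels), "R" (3x3) and "t" (3): a world point X has camera coordinates R X + t; the wrist camera has in their place "tool_from_camera" (4x4, takes a point from camera to tool coordinates, whose origin is the TCP and whose axes are the tool frame's). Camera axes: x right, y down, z forward; pixel columns grow to the right and rows downward; lengths in m; the calibration is good to about 2 mm. A picture is of the moment at which its call begins: read the wrist's pose just before it. camera_model takes no time and is no camera call.
- manip.hand_in(): hands the job in, once; it reports no verdict.
The state is a dict: "clock": time; "joint_pos": joint angles; "joint_velocities": joint speeds; "tau": joint torques, N m; "position": TCP position; "ee_rot": TCP orientation; "ft_force": force on the tool from outside, world axes, zero at the start; "torque": the same for the moment, N m; "grip_width": opening from 0.0 (shut) to 1.0 (fully open).
Only numpy, scipy, OpenCV 4.12 (cv2) and the standard library are available. Lean on these libraries where they do the work, as an engineer would, in place of code of your own. Each camera call takes 0.05 s, during which the arm holds its last target. There are 200 camera calls.

## Working session

There is one attempt and no reset: what is moved stays moved. The work goes in short steps, Python scripts to look and compute and a shell command to move; the robot and the scene stay as the last step left them, time stands still between calls to the robot, and variables do not carry over. Pictures are saved under pics/ and viewed, about 8 in all and at most 12, crops included, and the job is handed in when it is done.

```bash
mkdir -p pics; ls; python3 - <<'E'
from workcell import manip
import cv2,numpy as np
o=manip.get_obs();print(o)
for n in("top","side"):
    p,d=manip.camera(n);np.savez(f"{n}0.npz",p=p,d=d);cv2.imwrite(f"pics/{n}0.png",p[:,:,::-1])
    print(n,manip.camera_model(n))
print(manip.camera_model("wrist"),manip.pinch_z)
E
```

```text
pics
{'clock': 0.0, 'joint_pos': array([-1.35360344,  0.33286408, -0.06468095,  1.46094975,  0.02160924,
        1.34986983, -0.08851894]), 'joint_velocities': array([-1.02485782e-03, -6.64098067e-04, -2.27652992e-04, -3.38740379e-04,
       -3.99242525e-05, -1.24815736e-04, -1.17445629e-03]), 'tau': array([-5.40844468e-06, -6.25468898e+01,  4.89583611e-02, -3.91598010e+01,
        1.62227161e-02,  1.01906681e-02,  2.57187236e-05]), 'position': array([0.14836961, 0.60675437, 0.23051671]), 'ee_rot': array([ 0.55654427,  0.43623178, -0.436972  , -0.55589189]), 'ft_force': array([-0.49334201,  0.49575702,  0.11286781]), 'torque': array([-0.04777225,  0.01169892,  0.03955456]), 'grip_width': 1.0011163904192424}
top {'intrinsics': array([[571.60923655,   0.        , 317.83925046],
       [  0.        , 571.60923655, 242.74372228],
       [  0.        ,   0.        ,   1.        ]]), 'R': array([[-2.85122394e-02, -9.99593211e-01, -6.81249887e-04],
       [-9.96477320e-01,  2.84771208e-02, -7.88796801e-02],
       [ 7.88669927e-02, -1.57018626e-03, -9.96883911e-01]]), 't': array([0.04009597
[... 245 characters left out ...]
0106002 ],
       [-0.36562005, -0.62430584, -0.69033629],
       [ 0.33618589,  0.60303864, -0.72341098]]), 't': array([-0.49359465,  0.27227935,  0.79340832])}
{'intrinsics': array([[363.00688806,   0.        , 311.31158025],
       [  0.        , 363.00688806, 241.41580076],
       [  0.        ,   0.        ,   1.        ]]), 'tool_from_camera': array([[ 9.99999974e-01, -2.21311347e-04, -5.25861446e-05,
        -5.85340182e-04],
       [-7.80883346e-06, -2.64437670e-01,  9.64402778e-01,
        -1.42176229e-01],
       [-2.27339036e-04, -9.64402753e-01, -2.64437665e-01,
         6.75502873e-02],
       [ 0.00000000e+00,  0.00000000e+00,  0.00000000e+00,
         1.00000000e+00]])} 0.0187
```

View pics/top0.png

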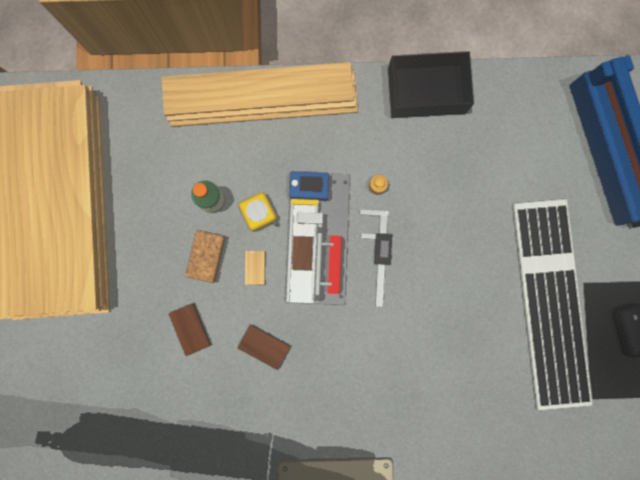

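View pics/side0.png

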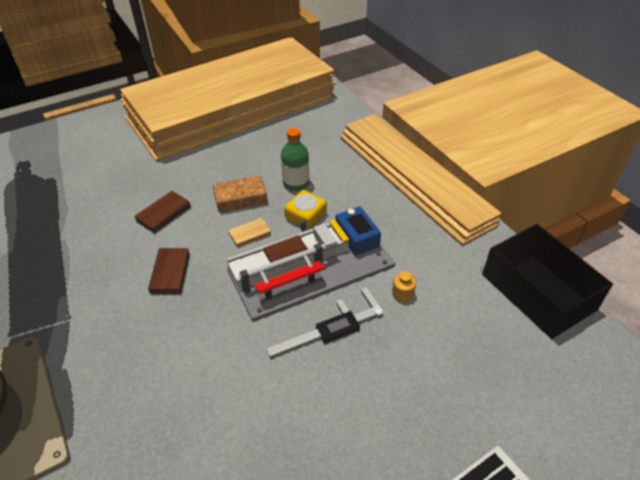

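The gauge lies upright in the top view. Three things could be the dark coupon:
- The one in the channel, at top (302,253).
- Two loose dark blocks on the bench, at (190,329) and (264,346). Both look larger.

I choose the one in the channel, since it is the smallest. Next I measure all three and the gauge.

```bash
cat > h.py <<'E'
import numpy as np,cv2
from workcell import manip
def world(n,d,o=None):
    m=manip.camera_model(n);K=m["intrinsics"];v,u=np.mgrid[:480,:640]
    P=np.stack([(u-K[0,2])/K[0,0]*d,(v-K[1,2])/K[1,1]*d,d],-1)
    return (P-m["t"])@m["R"]
def ray(n,uv,z):
    m=manip.camera_model(n);K=m["intrinsics"];r=m["R"].T@np.linalg.inv(K)@np.array([uv[0],uv[1],1.]);c=-m["R"].T@m["t"]
    return c+r*(z-c[2])/r[2]
E
python3 - <<'E'
from h import *
from scipy.spatial.transform import Rotation as Ro
f=np.load("top0.npz");p,d=f["p"],f["d"];W=world("top",d)
hsv=cv2.cvtColor(p,cv2.COLOR_RGB2HSV)
def blobs(name,lo,hi,z,amin=30):
    m=cv2.inRange(hsv,lo,hi);m[:140]=0;m[400:]=0;m[:,:150]=0;m[:,420:]=0
    for c in cv2.findContours(m,0,1)[0]:
        if cv2.contourArea(c)<amin:continue
        w=np.array([ray("top",q,z)[:2] for q in c[:,0]+0.0],np.float32)*1000
        print(name,cv2.boundingRect(c),cv2.minAreaRect(w), 'zmed',np.median([W[q[1],q[0],2] for q in c[:,0]]))
blobs("red",(0,180,120),(6,255,255),.048)
blobs("brown",(0,80,30),(14,255,125),.042)
blobs("yel",(24,150,120),(32,255,255),.04)
blobs("blue",(100,100,60),(125,255,255),.05)
# white channel
z=W[:,:,2];roi=np.zeros(z.shape,bool);roi[165:310,280:352]=1
for a,b in((.005,.017),(.026,.045)):
    q=W[roi&(z>a)&(z<b)][:,:2].astype(np.float32)*1000;print(a,b,len(q),cv2.minAreaRect(q))
white=roi&(hsv[:,:,2]>200)&(hsv[:,:,1]<40);print('white',white.sum(),cv2.minAreaRect(np.array([ray("top",(u,v),.036)[:2]*1000 for v,u in np.argwhere(white)],np.float32)))
o=manip.get_obs();print(Ro.from_quat(o["ee_rot"]).as_matrix().round(3))
big=cv2.resize(p[160:315,225:405],None,fx=4,fy=4,interpolation=cv2.INTER_CUBIC);cv2.imwrite("pics/c1.png",big[:,:,::-1][:600])
E
```

```text
red (329, 237, 11, 56) ((512.54052734375, -7.468937873840332), (18.305395126342773, 111.63005065917969), 85.98283386230469) zmed 0.04742875790941724
brown (238, 326, 52, 43) ((351.8940124511719, 138.70925903320312), (91.50106811523438, 51.62317657470703), 60.47929000854492) zmed 0.015213015639076368
brown (169, 304, 41, 51) ((391.2801208496094, 287.67559814453125), (90.69307708740234, 52.448787689208984), 21.616146087646484) zmed 0.015621517419938427
brown (293, 237, 19, 33) ((538.1784057617188, 56.370811462402344), (35.498504638671875, 65.34488677978516), 86.51637268066406) zmed 0.04152749359139425
yel (292, 199, 26, 5) ((644.383056640625, 49.03466033935547), (51.202354431152344, 8.264318466186523), 88.3602294921875) zmed 0.03972770357876367
yel (240, 194, 34, 34) ((627.6126708984375, 147.70846557617188), (54.51475524902344, 51.962162017822266), 25.236106872558594) zmed 0.03523196184111015
blue (290, 172, 38, 27) ((675.9365234375, 39.362674713134766), (76.07466888427734, 51.95159149169922), 86.13664245605469) zmed 0.04981860079545202
0.005 0.017 2677 ((578.7006225585938, 29.617454528808594), (147.06117248535156, 295.284423828125), 88.11736297607422)
0.026 0.045 2703 ((571.1029663085938, 31.351776123046875), (108.10791778564453, 267.30419921875), 86.78156280517578)
white 1551 ((562.911865234375, 50.698543548583984), (62.924739837646484, 249.5099639892578), 86.0544204711914)
[[ 0.237 -0.    -0.971]
 [ 0.971 -0.001  0.237]
 [-0.001 -1.    -0.   ]]
```

View pics/c1.png

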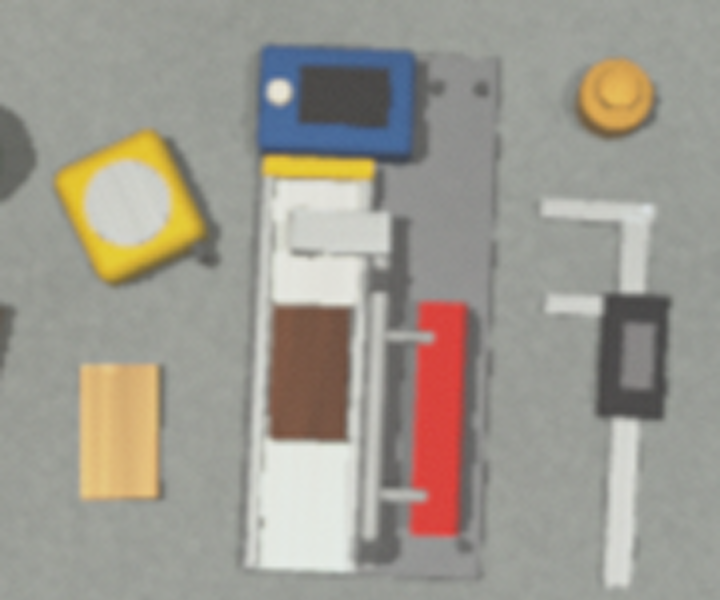

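The crop shows the chosen coupon in the channel at crop pixel (312,372). It measures about 65x36 mm in raw mask, against 91x52 mm for the two loose look-alikes, so it is the smallest. The gauge yaw is about -3.9° with its origin near (0.534, 0.057), and the coupon sits at gauge x ≈ +4. I'm moving over it in three steps and setting the opening to 57%.

```bash
python3 -m pendant '{"offset":[[-0.8,0,-0.77],[-0.8,0,-0.77],[-0.8,0,-0.77],[-0.8,0,-0.77]],"turn":[[0,0,0],[0,0,0],[0,0,0],[0,0,0]]}' 57 20
python3 -m pendant '{"offset":[[-0.8,0,-0.77],[-0.8,0,-0.77],[-0.8,0,-0.77],[-0.8,0,-0.77]],"turn":[[0,-0.1,0],[0,-0.22,0],[0,-0.22,0],[0,-0.22,0]]}'
```

```text
clock: 0.6
position: [0.2617, 0.4119, 0.2307]
ee_rot: [0.557, 0.435, -0.436, -0.556]
ft_force: [0.1, 0.8, -0.0]
grip_width: 0.571
clock: 1.1
position: [0.3737, 0.2166, 0.2309]
ee_rot: [0.518, 0.481, -0.482, -0.518]
ft_force: [0.2, 0.8, -0.1]
grip_width: 0.569
```

```bash
python3 -m pendant '{"offset":[[-0.9,0,-0.6],[-0.9,0.1,-0.6],[-0.9,0.5,-0.6],[-0.9,0.5,-0.6],[-0.9,0.5,-0.6],[-0.9,0.5,-0.6]],"turn":[[0,0,0],[0,0,0],[0,0,0],[0,0,0],[0,0,0],[0,0,0]]}'
cat >> h.py <<'E'
from scipy.spatial.transform import Rotation as Ro
O=np.array([.5345,.0570]);YAW=np.radians(-3.9)
def g2w(p): 
    c,s=np.cos(YAW),np.sin(YAW);return np.array([O[0]+c*p[0]-s*p[1],O[1]+s*p[0]+c*p[1],p[2]])
def w2g(p):
    c,s=np.cos(YAW),np.sin(YAW);a,b=p[0]-O[0],p[1]-O[1];return np.array([c*a+s*b,-s*a+c*b,p[2]])
E
python3 - <<'E'
from h import *
o=manip.get_obs();p,d=manip.camera("wrist");np.savez("w1.npz",p=p,d=d)
cv2.imwrite("pics/w1.png",p[:,:,::-1])
R=Ro.from_quat(o["ee_rot"]).as_matrix();print(R.round(3),w2g(o["position"]),np.degrees(np.arctan2(R[1,0],R[0,0])))
m=manip.camera_model("wrist");T=m["tool_from_camera"];K=m["intrinsics"];v,u=np.mgrid[:480,:640]
P=np.stack([(u-K[0,2])/K[0,0]*d,(v-K[1,2])/K[1,1]*d,d],-1)@T[:3,:3].T+T[:3,3]
W=P@R.T+o["position"]
hsv=cv2.cvtColor(p,cv2.COLOR_RGB2HSV)
for n,lo,hi,z in(("red",(0,180,100),(6,255,255),(.035,.06)),("brown",(0,80,20),(16,255,140),(.036,.046)),("yel",(22,150,100),(34,255,255),(.036,.044))):
    k=(cv2.inRange(hsv,lo,hi)>0)&(W[:,:,2]>z[0])&(W[:,:,2]<z[1])&(d>0)
    if k.sum()<20:print(n,k.sum());continue
    q=np.array([w2g(a) for a in W[k]])*1000
    print(n,k.sum(),'gauge lo',np.percentile(q,1,axis=0).round(1),'hi',np.percentile(q,99,axis=0).round(1),cv2.minAreaRect(q[:,:2].astype(np.float32)))
E
```

```text
clock: 1.85
position: [0.48, 0.0283, 0.131]
ee_rot: [0.518, 0.48, -0.482, -0.518]
ft_force: [-0.3, 1.1, 0.9]
grip_width: 0.572
[[ 0.073 -0.001 -0.997]
 [ 0.997 -0.002  0.073]
 [-0.002 -1.     0.001]] [-0.05241079 -0.03236626  0.13099321] 85.79184353458618
red 4907 gauge lo [-78.3 -80.2  42.6] hi [ 38.  -57.2  52. ] ((-19.405597686767578, -68.96202850341797), (24.606000900268555, 118.67970275878906), 89.9390640258789)
brown 3786 gauge lo [-61.5 -61.7  37.4] hi [34.6 14.4 45. ] ((-27.580081939697266, -22.967391967773438), (145.90084838867188, 70.11680603027344), 35.7765007019043)
yel 56 gauge lo [82.8 70.9 36. ] hi [116.5 107.3  37.1] ((99.44142150878906, 95.87934112548828), (33.66737747192383, 47.83760070800781), 4.063320159912109)
```

View pics/w1.png

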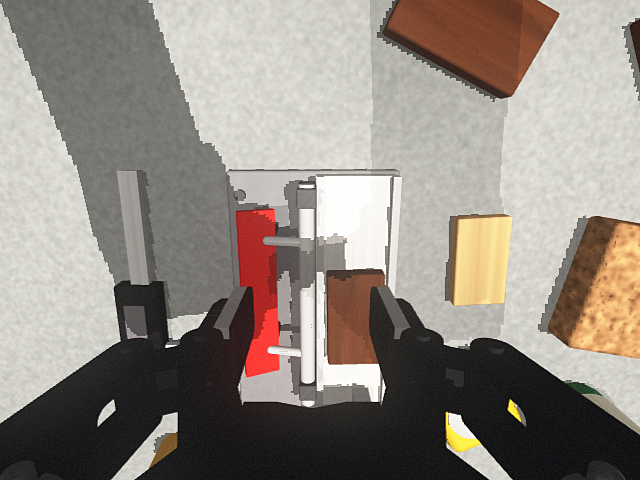

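The wrist view shows the left finger over the red bar (260,290) and the right finger over the channel. The coupon is at (355,315), with its rear edge at row 270. Image up is gauge -x. I'll now get the fingertip geometry and a cleaner coupon fix from this same picture.

```bash
python3 - <<'E'
from h import *
f=np.load("w1.npz");p,d=f["p"],f["d"];o=manip.get_obs()
R=Ro.from_quat(o["ee_rot"]).as_matrix()
m=manip.camera_model("wrist");T=m["tool_from_camera"];K=m["intrinsics"];v,u=np.mgrid[:480,:640]
P=np.stack([(u-K[0,2])/K[0,0]*d,(v-K[1,2])/K[1,1]*d,d],-1)@T[:3,:3].T+T[:3,3]
W=P@R.T+o["position"];hsv=cv2.cvtColor(p,cv2.COLOR_RGB2HSV)
for s in(-1,1):
    k=(d>0)&(P[:,:,1]>-.03)&(P[:,:,1]<.02)&(P[:,:,0]*s>0)&(abs(P[:,:,0])<.08)&(P[:,:,2]<.03);q=P[k]*1000
    print(s,k.sum(),np.percentile(q,[1,50,99],axis=0).round(1).tolist())
    print([ (b,q[(q[:,1]>b)&(q[:,1]<b+5)][:,0].min().round(1),q[(q[:,1]>b)&(q[:,1]<b+5)][:,0].max().round(1)) for b in range(-30,20,5) if ((q[:,1]>b)&(q[:,1]<b+5)).sum()>3])
k=cv2.inRange(hsv,(0,80,20),(16,255,140));k[:250]=0;k[375:]=0;k[:,:320]=0;k[:,388:]=0
k=(k>0)&(W[:,:,2]>.038)&(W[:,:,2]<.047)
q=np.array([w2g(a) for a in W[k]])*1000;print(len(q),q.min(0),q.max(0),cv2.minAreaRect(q[:,:2].astype(np.float32)))
# channel outer rails & plate rear end
z=W[:,:,2]
for n,a,b in(("floor/rail",.026,.039),("plate",.006,.014)):
    k=(z>a)&(z<b)&(v<300)&(v>150)&(u>200)&(u<420)&(hsv[:,:,1]<60);q=np.array([w2g(a) for a in W[k]])*1000;print(n,k.sum(),np.percentile(q,[.5,99.5],axis=0).round(1).tolist())
E
```

```text
-1 1516 [[-38.1, -29.7, -9.7], [-25.2, -19.4, 7.8], [-24.5, -3.1, 12.3]]
[(-30, np.float64(-38.4), np.float64(-24.4)), (-25, np.float64(-38.4), np.float64(-24.5)), (-20, np.float64(-38.3), np.float64(-24.5)), (-15, np.float64(-38.2), np.float64(-24.5)), (-10, np.float64(-36.7), np.float64(-24.4)), (-5, np.float64(-25.0), np.float64(-24.6))]
1 1512 [[23.7, -29.8, -9.7], [24.4, -19.5, 7.8], [37.3, -3.2, 12.2]]
[(-30, np.float64(23.7), np.float64(37.9)), (-25, np.float64(23.5), np.float64(37.5)), (-20, np.float64(23.6), np.float64(37.6)), (-15, np.float64(23.7), np.float64(37.3)), (-10, np.float64(23.6), np.float64(35.9)), (-5, np.float64(23.7), np.float64(24.1))]
3422 [-33.99573413 -21.56015786  38.00560759] [36.59023413 17.71833631 44.77099524] ((1.410797119140625, -1.6710243225097656), (70.48509979248047, 39.24473190307617), 0.527259886264801)
floor/rail 8303 [[-97.8, -28.9, 28.6], [-14.0, 26.2, 37.6]]
plate 5671 [[-100.4, -93.2, 7.8], [-1.1, 26.2, 13.6]]
```

Fit is good. The finger pads are at ±24 to ±38 mm in tool x, with the tips about 3 mm behind the TCP. Finger B sits at the channel centre, finger A over the bar's middle, and the gap to the coupon's rear is about 7 mm. Now I'm descending onto the bar.

```bash
python3 -m pendant '{"offset":[[0,0.2,0],[0,0.36,0],[0,0.4,0],[0,0.43,0],[0,0.46,0],[0,0.475,0],[0,0.475,0],[0,0.475,0]],"turn":[[0,0,0],[0,0,0],[0,0,0],[0,0,0],[0,0,0],[0,0,0],[0,0,0],[0,0,0]]}'
python3 - <<'E'
from h import *
o=manip.get_obs();p,d=manip.camera("side");print(w2g(o["position"]),o["ft_force"])
cv2.imwrite("pics/s2.png",cv2.resize(p[180:330,200:420],None,fx=3.6,fy=3.6,interpolation=cv2.INTER_CUBIC)[:,:,::-1])
E
```

```text
clock: 2.9
position: [0.4814, 0.0305, 0.0379]
ee_rot: [0.518, 0.483, -0.481, -0.517]
ft_force: [-1.6, 5.3, 7.2]
grip_width: 0.571
[-0.05114804 -0.03004682  0.03792665] [-1.59869299  5.28133598  7.20914713]
```

View pics/s2.png

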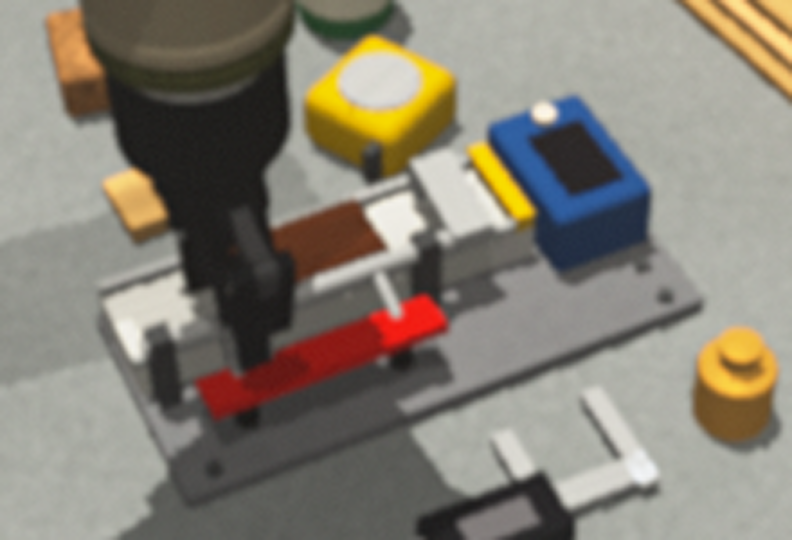

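The side view shows finger A pressing the red bar (crop 255,360), the jaw raised (crop 450,190), and finger B in the channel behind the coupon. I'll estimate the clip angle from the bar's slope.

```bash
cat >> h.py <<'E'
def clip():
    for n in("side","top"):
        p,d=manip.camera(n);hsv=cv2.cvtColor(p,cv2.COLOR_RGB2HSV);W=world(n,d)
        k=(cv2.inRange(hsv,(0,170,70),(7,255,255))>0)&(d>0)&(W[:,:,2]<.07)&(abs(W[:,:,0]-.51)<.1)&(abs(W[:,:,1])<.06)
        k=cv2.erode(k.astype(np.uint8),np.ones((3,3)))>0
        q=np.array([w2g(a) for a in W[k]])*1000
        c=np.linalg.lstsq(np.c_[q,np.ones(len(q))][:,[1,3]],q[:,2],rcond=None)[0]
        print(n,'bar',len(q),'mean',q.mean(0).round(1),'outward rise deg',np.degrees(np.arctan(-c[0])).round(1),'-> clip',round(np.radians(22)-np.arctan(-c[0]),2))
        k=(cv2.inRange(hsv,(0,60,20),(16,255,140))>0)&(W[:,:,2]>.036)&(W[:,:,2]<.05)
        G=np.stack([*np.moveaxis(np.apply_along_axis(w2g,2,W),2,0)],-1)*1000
        k&=(abs(G[:,:,1])<25)&(abs(G[:,:,0]-40)<80);q=G[k]
        print(n,'coupon',len(q),np.percentile(q,[1,99],axis=0).round(1).tolist())
E
python3 -c "
from h import *
clip()"
```

```text
side bar 516 mean [-19.5 -72.3  43.8] outward rise deg 9.2 -> clip 0.22
side coupon 412 [[-12.4, -23.1, 39.5], [34.6, 15.5, 45.9]]
top bar 17 mean [ 35.2 -64.3  42. ] outward rise deg 19.3 -> clip 0.05
top coupon 158 [[18.9, -17.2, 36.4], [36.6, 19.5, 46.2]]
```

```bash
python3 -m pendant '{"offset":[[-0.01,0.025,0],[-0.015,0.045,0],[-0.015,0.055,0],[-0.015,0.055,0],[-0.015,0.055,0]],"turn":[[0,0,0],[0,0,0],[0,0,0],[0,0,0],[0,0,0]]}'
python3 -c "
from h import *
clip();o=manip.get_obs();print(w2g(o['position']),o['ft_force'],Ro.from_quat(o['ee_rot']).as_matrix().round(3))"
```

```text
clock: 3.68
position: [0.4834, 0.0314, 0.03]
ee_rot: [-0.517, -0.486, 0.479, 0.517]
ft_force: [-9.1, 12.9, 31.5]
grip_width: 0.57
side bar 609 mean [-17.4 -66.   32.5] outward rise deg -6.2 -> clip 0.49
side coupon 415 [[-11.8, -22.3, 40.0], [34.6, 14.6, 45.6]]
top bar 17 mean [ 35.4 -58.2  31.2] outward rise deg -4.9 -> clip 0.47
top coupon 148 [[21.0, -17.3, 36.8], [36.7, 19.6, 47.0]]
[-0.04921116 -0.02902809  0.03003019] [-9.24331184 13.33612527 32.37006304] [[ 0.069  0.006 -0.998]
 [ 0.998  0.007  0.069]
 [ 0.007 -1.    -0.005]]
```

At the limit stop (clip about 0.48 rad, 32 N). I'm easing up to about 0.42 rad.

```bash
python3 -m pendant '{"offset":[[-0.01,-0.005,0],[-0.01,-0.005,0],[-0.01,-0.005,0]],"turn":[[0,0,0],[0,0,0],[0,0,0]]}'
python3 -c "
from h import *
clip();o=manip.get_obs();print(w2g(o['position']),o['ft_force'],Ro.from_quat(o['ee_rot']).as_matrix().round(3))"
```

```text
clock: 4.15
position: [0.4838, 0.0306, 0.0323]
ee_rot: [-0.516, -0.486, 0.479, 0.517]
ft_force: [-5.1, 3.4, 11.6]
grip_width: 0.57
side bar 596 mean [-18.  -67.9  35.2] outward rise deg -1.6 -> clip 0.41
side coupon 404 [[-11.4, -22.1, 39.8], [34.5, 15.0, 45.4]]
top bar 14 mean [ 34.5 -62.7  34. ] outward rise deg -5.8 -> clip 0.49
top coupon 146 [[21.1, -17.3, 37.4], [36.6, 19.5, 45.7]]
[-0.04878931 -0.02980043  0.03230441] [-4.07416864  3.75431373 12.03716661] [[ 0.068  0.007 -0.998]
 [ 0.998  0.009  0.068]
 [ 0.009 -1.    -0.006]]
```

Clip is about 0.42 rad at roughly 12 N. Now I'm pushing along the channel with the bar held.

```bash
python3 -m pendant '{"offset":[[0,0.006,-0.02],[0,0.006,-0.045],[0,0.006,-0.07],[0,0.006,-0.095],[0,0.006,-0.12],[0,0.007,-0.145],[0,0.007,-0.17],[0,0.007,-0.195],[0,0.007,-0.22],[0,0.007,-0.24],[0,0.007,-0.25],[0,0.007,-0.25]],"turn":[[0,0,0],[0,0,0],[0,0,0],[0,0,0],[0,0,0],[0,0,0],[0,0,0],[0,0,0],[0,0,0],[0,0,0],[0,0,0],[0,0,0]]}'
python3 - <<'E'
from h import *
clip();o=manip.get_obs();print(w2g(o['position']),o['ft_force'],Ro.from_quat(o['ee_rot']).as_matrix().round(3))
p,d=manip.camera("side")
cv2.imwrite("pics/s3.png",cv2.resize(p[180:330,200:420],None,fx=3.6,fy=3.6,interpolation=cv2.INTER_CUBIC)[:,:,::-1])
E
```

```text
clock: 5.75
position: [0.5335, 0.027, 0.032]
ee_rot: [-0.516, -0.486, 0.479, 0.518]
ft_force: [-5.5, -1.0, 10.1]
grip_width: 0.57
side bar 574 mean [-25.4 -68.   34.7] outward rise deg -3.0 -> clip 0.44
side coupon 175 [[12.4, -21.7, 39.8], [113.9, 13.8, 45.9]]Traceback (most recent call last):
  File "<stdin>", line 2, in <module>
  File "h.py", line 22, in clip
    c=np.linalg.lstsq(np.c_[q,np.ones(len(q))][:,[1,3]],q[:,2],rcond=None)[0]
                      ~~~~~~~~~~~~~~~~~~~~~~~~^^^^^^^^^
IndexError: index 3 is out of bounds for axis 1 with size 2
```

Clip is 0.44 and the coupon's rear is now at about x 12, so 20–23 mm remain. I'm continuing, slower at the end.

```bash
python3 -m pendant '{"offset":[[0,0.006,-0.025],[0,0.006,-0.045],[0,0.006,-0.065],[0,0.006,-0.085],[0,0.006,-0.095],[0,0.006,-0.105],[0,0.006,-0.11],[0,0.006,-0.11],[0,0.006,-0.11]],"turn":[[0,0,0],[0,0,0],[0,0,0],[0,0,0],[0,0,0],[0,0,0],[0,0,0],[0,0,0],[0,0,0]]}'
python3 - <<'E'
from h import *
o=manip.get_obs();print(w2g(o['position']),o['ft_force'])
p,d=manip.camera("side")
cv2.imwrite("pics/s3.png",cv2.resize(p[180:330,200:420],None,fx=3.6,fy=3.6,interpolation=cv2.INTER_CUBIC)[:,:,::-1])
try: clip()
except IndexError: print('top hidden')
E
```

```text
clock: 6.98
position: [0.5542, 0.0256, 0.0317]
ee_rot: [-0.515, -0.486, 0.479, 0.519]
ft_force: [-11.2, -0.9, 13.4]
grip_width: 0.569
[ 0.02175975 -0.03000456  0.03172602] [-11.23749068  -0.87694881  13.41794932]
side bar 594 mean [-24.7 -67.   34.2] outward rise deg -4.4 -> clip 0.46
side coupon 71 [[33.8, -24.5, 38.5], [104.1, 12.3, 45.8]]
top hidden
```

View pics/s3.png

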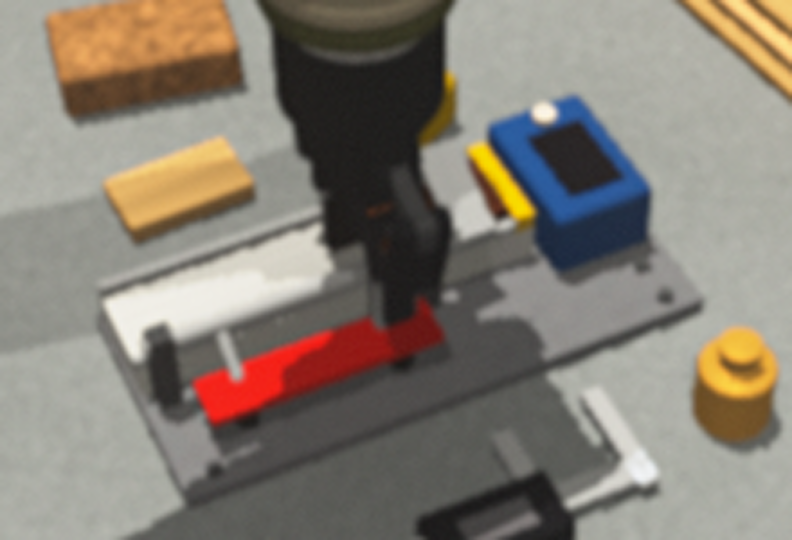

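The coupon's front is against the yellow stop (crop 487,185) and Fx rose from -5.5 to -11 N. I'll nudge a few mm more to confirm it has bottomed.

```bash
python3 -m pendant '{"offset":[[0,0.005,-0.01],[0,0.005,-0.02],[0,0.005,-0.025],[0,0.005,-0.025],[0,0.005,-0.025]],"turn":[[0,0,0],[0,0,0],[0,0,0],[0,0,0],[0,0,0]]}'
python3 - <<'E'
from h import *
o=manip.get_obs();print(w2g(o['position']),o['ft_force'])
try: clip()
except IndexError: print('top hidden')
E
```

```text
clock: 7.75
position: [0.5544, 0.0262, 0.0307]
ee_rot: [-0.512, -0.484, 0.482, 0.521]
ft_force: [-24.7, 2.5, 23.2]
grip_width: 0.567
[ 0.02198673 -0.02940736  0.03065689] [-24.73183542   2.51562883  23.18116286]
side bar 618 mean [-25.6 -65.7  32.7] outward rise deg -6.4 -> clip 0.5
side coupon 69 [[33.8, -24.6, 39.0], [104.8, 12.5, 45.3]]
top hidden
```

It has bottomed: no advance with Fx at -25 N. Now I'm backing off the coupon with the bar held, then lifting straight up.

```bash
python3 -m pendant '{"offset":[[0,0,0.015],[0,0,0.035],[0,0,0.05],[0,0,0.05],[0,-0.02,0.05],[0,-0.05,0.05],[0,-0.09,0.05],[0,-0.15,0.05],[0,-0.3,0.05],[0,-0.5,0.05],[0,-0.7,0.05],[0,-0.7,0.05]],"turn":[[0,0,0],[0,0,0],[0,0,0],[0,0,0],[0,0,0],[0,0,0],[0,0,0],[0,0,0],[0,0,0],[0,0,0],[0,0,0],[0,0,0]]}'
python3 -m pendant '{"offset":[[0,-0.1,0.3],[0,-0.2,0.6],[0,-0.2,0.9],[0,-0.2,0.9],[0,-0.2,0.9]],"turn":[[0,0,0],[0,0,0],[0,0,0],[0,0,0],[0,0,0]]}'
python3 - <<'E'
from h import *
clip()
p,d=manip.camera("side");a=cv2.resize(p[190:320,215:415],None,fx=3,fy=3,interpolation=cv2.INTER_CUBIC)[:300]
q,d=manip.camera("top");b=cv2.resize(q[165:310,230:430],None,fx=3,fy=3,interpolation=cv2.INTER_CUBIC)[:300]
cv2.imwrite("pics/end.png",np.vstack([a,b])[:,:,::-1])
G=np.apply_along_axis(w2g,2,world("top",d))*1000
hsv=cv2.cvtColor(q,cv2.COLOR_RGB2HSV);k=(cv2.inRange(hsv,(0,80,20),(16,255,140))>0)&(abs(G[:,:,1])<25)&(abs(G[:,:,0]-60)<60);g=G[k];print(g.min(0),g.max(0),g.mean(0))
E
```

```text
clock: 9.35
position: [0.5471, 0.0252, 0.1743]
ee_rot: [-0.513, -0.486, 0.48, 0.52]
ft_force: [-0.8, 0.5, -0.5]
grip_width: 0.567
clock: 9.98
position: [0.3678, 0.037, 0.2148]
ee_rot: [-0.513, -0.486, 0.48, 0.52]
ft_force: [1.0, 0.5, 0.2]
grip_width: 0.568
side bar 553 mean [-20.5 -70.2  42.2] outward rise deg 9.1 -> clip 0.23
side coupon 321 [[31.7, -24.1, 38.3], [98.8, 12.9, 46.0]]
top bar 349 mean [-19.9 -65.   40.8] outward rise deg 8.8 -> clip 0.23
top coupon 380 [[35.5, -18.6, 36.9], [101.6, 17.1, 46.7]]
[ 35.02044336 -18.89068283  35.60046397] [102.04007176  17.3950581   48.32538232] [63.24503006 -0.25774473 41.65613291]
```

View pics/end.png

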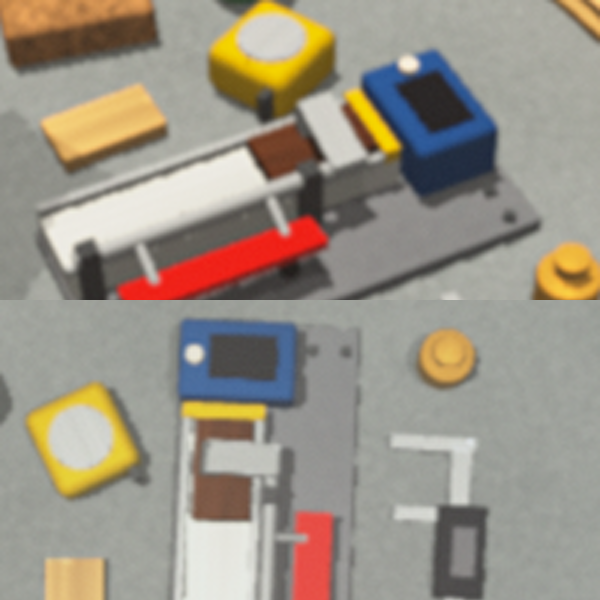

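The coupon is against the yellow stop (lower panel, row 418), the jaw rests on it at clip 0.23, and the bystanders look undisturbed. Handing in.

```bash
python3 -c "
from workcell import manip
print(manip.hand_in());print(manip.get_obs()['ft_force'])"
```

```text
the job is handed in; nothing more can be done
None
the job is handed in; nothing more can be done
```

The coupon is loaded and the job is handed in, at about 10 s on the robot's clock. No verdict was reported.

- **What I did:** I chose the dark coupon in the channel, the smallest of three look-alikes. One fingertip held the red bar down, with the clip at about 0.41–0.50 rad. The other fingertip pushed the coupon under the jaw to the yellow stop. I then backed off with the bar still held, let it up and moved clear.
- **Reached the stop:** the push stalled at Fx about -25 N with no further advance. Afterwards the top view showed no visible gap between the coupon and the stop.
- **Clip closed:** it reads 0.23 rad from both the side and top cameras, which matches resting on the coupon.
- **Robot clear:** the wrist force was near zero. The bystanders in the last pictures look undisturbed, but I did not re-measure them and the glue bottle was cropped out.

Three readings were off or disagreed:
- **Bar overpressed:** the second press briefly took the bar to its hard limit at about 32 N, so I eased it back.
- **Gauge position:** the wrist and top cameras placed the gauge about 3 mm apart.
- **Final coupon position:** the two cameras put the coupon's rear end at about x 32 mm (side) and 35 mm (top). For the last few mm I therefore relied on the contact at the stop.

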